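# Walk a tight die block off its dowel pins

## Robot

A 6-joint arm with a two-finger parallel gripper is mounted at the origin on the work surface. World frame = base frame: x ahead of the robot, y to its left, z up, the work surface at z = 0. Lengths are in mm, angles in rad, forces in N, time in s.
With the tool pointing down it reaches from about 275 to 750 mm from the base axis. Payload 10.2 kg.
Tool frame: the origin (TCP) lies where the fingers leave the gripper's body, on its centre line; the fingertips stand 73 mm ahead of it and the grasp point (between the pads) lies 54 mm ahead of it; z points along the fingers, y is the line along which they close (so a half turn about z gives the same grasp; the last joint's range is limited). The gripper opens to 85 mm and grips with 20 to 120 N. Pads are 22 mm wide; open, the fingers measure 114 mm over their backs; the gripper's body (76 mm by 85 mm) begins 54 mm behind the grasp point. The pads swing forward as they close: fully open they stand 13 mm farther back than shut.
Start: joints at [0.943, 0.313, 1.498, -0, 1.331, -0.223], TCP at [206.777, 482.571, 303.894] pointing down, gripper open.
Joint ranges: [-2.94, 2.94], [-0.97, 2.17], [0.19, 2.56], [-1.23, 4.37], [0.02, 3.11], [-2.88, 2.88]. Speed limits (rad/s): [2.39, 2.39, 3.01, 3.14, 3.14, 3.14].

## Interface

Orientations are given as a unit quaternion [w, x, y, z].
In Python, from rig import ctrl gives the robot as it stands.
- The arm moves only by the shell command python3 -m creep 'ROWS' [OPENING] [FORCE]. ROWS is JSON, a list that holds one entry, the list of rows, each a list of 6 numbers: the shift along the world's x, y, z in units of 25 mm (1.0 is 25 mm), then the turn, a rotation vector about the world's x, y, z in units of 5 degrees (1.0 is 5 degrees). In form: [[[x, y, z, ax, ay, az], ...]]. A call has 1 to 20 rows; each row is the pose to reach, as a shift and turn from the pose commanded when the call began; what a row does not reach only later rows make up. A row lasts 1/12 s, in which the tool goes at most 41.7 mm and 7.16 degrees, less where a joint would pass 70% of its speed; a pose out of reach is approached as far as the arm can. A call with a gripper value outside its range is refused whole. OPENING is the finger opening in mm, from 0 to 85.4, set as the call begins (- or left out, the last holds). The fingers move at their own pace and stop on an object; FORCE is the grip in N (left out, the last holds). Time passes only in rows, so rows that repeat a pose let the fingers close. It gives the time, the measured TCP pose, the force, the opening and the grip force at its end, in the units of the state.
- ctrl.sense(): the state, without advancing time (a new reading comes with each control period).
- ctrl.capture(name): name is "side" or "top"; returns a dict with "image" (480x640x3 uint8, red, green, blue), "fx", "fy", "cx", "cy" (pixels), "R" (3x3) and "t" (3): a world point X has camera coordinates R X + t. Camera axes: x right, y down, z forward; pixel columns grow to the right and rows downward; lengths in mm; the calibration is good to about 2 mm. A picture is of the moment at which its call begins. There is no depth.
- ctrl.finish_job(): hands the job in; it is judged then, once.
The state is a dict: "time_s": time; "joints": joint angles; "dq": joint speeds; "tau": joint torques, N m; "eef_pos": TCP position; "ee_rot": TCP orientation; "force": force on the tool from outside, world axes, zero at the start; "wrist_torque": the same for the moment, N m; "grip_width": opening from 0.0 (shut) to 1.0 (fully open); "grip_force": force on a finger pad.
Only numpy, scipy, OpenCV 4.12 (cv2) and the standard library are available. Lean on these libraries where they do the work, as an engineer would, in place of code of your own. Each camera call takes 0.05 s, during which the arm holds its last target. There are 200 camera calls.

## Task

The flanged steel die block sits tight on the two dowel pins of the aluminium die shoe, which lies loose on the bench. Rock the block gently end to end along the line of the pins, a few degrees at a time and never past about ten, pulling so lightly that the shoe stays flat on the bench with neither end lifting and is not dragged along, until the block has walked up free of both pins. Then set it down upright, flange underneath, on the clear part of the wooden board and let go, without dropping it or disturbing the other things.

Things in the scene. Friction and masses are not known exactly. Their poses are not given: they have to be found in the camera images.
- die_center (a point): Centre of the bare steel die block, 22 mm above its underside, on its 22 mm vertical bore. 44 mm high, 0.48 kg. Below: flange 82 mm (own x) x 44 mm (own y) x 16 mm thick, with a through hole for a pin 27.5 mm from the centre at each end of own x. Above: square body 42 x 42 mm from 16 to 44 mm up, to be gripped on two opposite sides. Own z is up. Starts fully down on the pins and the shoe.
- die: The same die block; this point is the centre of its underside, same axes. Its two holes leave about 1.7 mm of play either way along own x, so it can be cocked by 0.15 rad freely on the pins. The pins hold it by friction at whatever height and tilt it is left.
- shoe_top (a point): Centre of the top face of the aluminium die shoe, a flat plate 200 mm (own x) x 120 mm (own y) x 20 mm, 1.3 kg, lying loose on the bench. Own z is up; own x starts along the block's own x. The pins stand on this face. A lift of 13 N beyond the block's own weight raises the shoe, 5 N or so while rocking is safe; raising one end of the block while it turns about the other pin overcomes one pin at a time, with 0.5 to 0.8 Nm.
- pin_a (a point): Top of one of two upright split spring dowel pins fixed on the shoe, 10 mm across, 15 mm high, at own x +27.5 mm of the shoe. Each pin grips the block with about 9 to 14 N of friction either way (varies from start to start), over all its height.
- pin_b (a point): Top of the other pin, the same, at own x -27.5 mm of the shoe.
- board_top (a point): Centre of the top face of a fixed pale wooden board, 180 mm (own x) x 220 mm (own y) x 18 mm thick. Own x points away from the robot. Its far strip (own x from +25 mm to the far edge) carries three other dies, up to 36 mm high, in a row along own y; the near strip (own x from -90 to +10 mm) is clear.
- round_die: Bystander: round hollow steel die, 44 mm diameter, 36 mm high, standing on the board's far strip. Origin at the centre of its underside.
- plain_block: Bystander: plain square steel block without flange, 42 x 42 x 32 mm, on the board's far strip. Origin at the centre of its underside.
- brass_plug: Bystander: stepped brass plug, 38 mm diameter, 32 mm high, on the board's far strip. Origin at the centre of its underside.
- cap_screw: Bystander: dark socket cap screw standing on its head on the shoe's top face near one end, 16 mm diameter, 35 mm high. Origin at the centre of its underside.
- deburrer: Bystander: hand deburring tool, 150 mm long, black handle and steel shank, lying on the bench between board and shoe, under 30 mm high. Origin on its underside.
Not all that is in view belongs to the job. What is shaped like the die but turquoise is not meant.

How it is judged:
By the outcome, as a careful person would: the job done as asked, in the order asked, and still so for the second after the job is handed in, with the robot touching nothing.
It also fails if it takes over 70 s, if anything falls off the work surface, if the arm or the gripper's body presses on something with over 40 N, if the wrist force passes 120 N, or if a joint passes its speed limit or range.

## Working session

There is one attempt and no reset: what is moved stays moved. The work goes in short steps, Python scripts to look and compute and a shell command to move; the robot and the scene stay as the last step left them, time stands still between calls to the robot, and variables do not carry over. Pictures are saved under pics/ and viewed, at most 10 in all, crops included, and the job is handed in when it is done.

```bash
mkdir -p pics; python3 - <<'E'
from rig import ctrl
import cv2,numpy as np
for n in("top","side"):
    c=ctrl.capture(n); cv2.imwrite(f"pics/{n}0.png",c["image"][:,:,::-1]); np.savez(f"pics/{n}0.npz",**c)
    print(n,c["fx"],c["fy"],c["cx"],c["cy"],np.round(c["R"],3).tolist(),np.round(c["t"],1))
s=ctrl.sense();print(s)
E
```

```text
top 496.9889174352501 496.9889174352501 319.48723488260515 243.7906105600133 [[-0.008, -1.0, -0.022], [-0.99, 0.011, -0.143], [0.143, 0.02, -0.99]] [  33.3  475.  1114.5]
side 532.1372273842112 532.1372273842112 318.941568759927 234.48312335771942 [[0.702, -0.712, -0.025], [-0.39, -0.354, -0.85], [0.596, 0.607, -0.526]] [-316.5  232.5  682.8]
{'time_s': 0.1, 'joints': array([ 9.42591617e-01,  3.13359093e-01,  1.49836164e+00, -1.06647153e-05,
        1.33099274e+00, -2.23421078e-01]), 'dq': array([ 0.00019422, -0.00222089,  0.00133661,  0.00056798, -0.00054289,
       -0.00087945]), 'tau': array([ 7.66403737e-04, -4.12907803e+01, -2.60143930e+01, -2.57577876e-04,
        3.04252171e-03,  7.40357314e-05]), 'eef_pos': array([206.68799536, 482.43888441, 303.40994144]), 'ee_rot': array([-2.26767865e-04,  2.01011624e-01,  9.79588696e-01, -5.12508271e-04]), 'force': array([ 0.39008651,  0.66521341, -0.76257519]), 'wrist_torque': array([-0.01128119, -0.0023193 , -0.01039644]), 'grip_force': 0.0, 'grip_width': 0.9966602469612615}
```

View pics/top0.png

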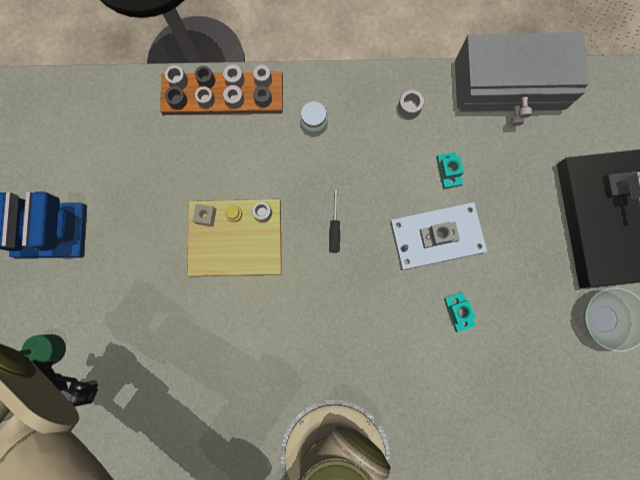

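View pics/side0.png

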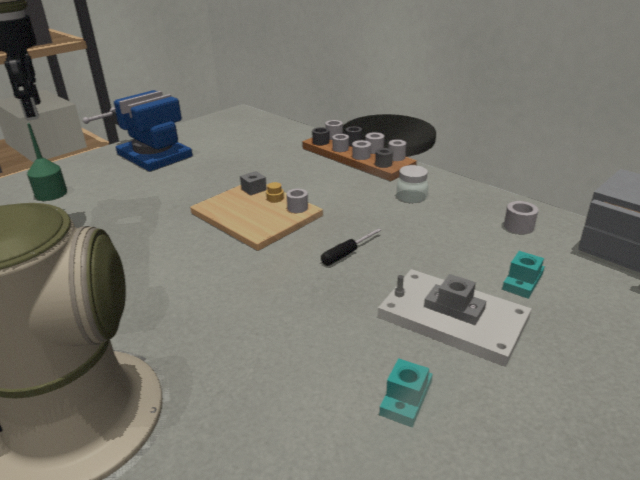

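Candidates for the die: grey flanged block on the pale plate at top (440,234) / side (457,297); turquoise lookalikes at top (452,168) and (461,312), side (525,270) and (406,388); plain grey block on the board at top (204,214). By the description (bare steel, flanged, on the shoe) it is the first. The cap screw is at top (404,248), side (400,286), and the deburrer at top (335,222).

```bash
cat > h.py <<'E'
import numpy as np,cv2
def load(n): return dict(np.load(f"pics/{n}.npz"))
def ray(c,p):
    d=c["R"].T@np.array([(p[0]-c["cx"])/c["fx"],(p[1]-c["cy"])/c["fy"],1]); return -c["R"].T@c["t"],d
def onz(c,p,z):
    o,d=ray(c,p); return o+d*(z-o[2])/d[2]
def tri(c1,p1,c2,p2):
    A=[];b=[]
    M=np.zeros((3,3));v=np.zeros(3);L=[]
    for c,p in((c1,p1),(c2,p2)):
        o,d=ray(c,p);d=d/np.linalg.norm(d);P=np.eye(3)-np.outer(d,d);M+=P;v+=P@o;L.append((P,o))
    X=np.linalg.solve(M,v);return X,[np.linalg.norm(P@(X-o)) for P,o in L]
def proj(c,X):
    q=c["R"]@np.array(X,float)+c["t"];return q[:2]/q[2]*c["fx"]+[c["cx"],c["cy"]]
E
python3 - <<'E'
from h import *
t,s=load("top0"),load("side0")
a=t["image"][195:275,380:495][:,:,::-1]; b=s["image"][265:360,370:540][:,:,::-1]
a=cv2.resize(a,None,fx=4.5,fy=4.5,interpolation=2); b=cv2.resize(b,None,fx=3,fy=3,interpolation=2)
w=max(a.shape[1],b.shape[1]);pad=lambda i:cv2.copyMakeBorder(i,0,0,0,w-i.shape[1],0)
im=np.vstack([pad(a),pad(b)]);print(a.shape,b.shape,im.shape);cv2.imwrite("pics/crop1.png",im[:660])
cv2.imwrite("pics/crop1.png",cv2.resize(im,None,fx=.9,fy=.9) if im.shape[0]>600 else im)
# shoe & board corners
for n,c in(("top",t),("side",s)):
    hsv=cv2.cvtColor(c["image"],cv2.COLOR_RGB2HSV)
    r=(380,495,195,275) if n=="top" else (370,540,265,360)
    m=((hsv[...,2]>(190 if n=="top" else 170))&(hsv[...,1]<60)).astype(np.uint8); mm=np.zeros_like(m);mm[r[2]:r[3],r[0]:r[1]]=m[r[2]:r[3],r[0]:r[1]]
    k=max(cv2.findContours(mm,0,2)[0],key=cv2.contourArea);print(n,cv2.contourArea(k),cv2.minAreaRect(k));
    print(cv2.approxPolyDP(cv2.convexHull(k),4,True)[:,0].tolist())
    m=cv2.inRange(hsv,(12,60,100),(32,200,255)); 
    if n=="top": m[:190]=0
    k=max(cv2.findContours(m[:, :340].copy(),0,2)[0],key=cv2.contourArea);print("board",cv2.contourArea(k),cv2.approxPolyDP(cv2.convexHull(k),4,True)[:,0].tolist())
E
```

```text
(360, 518, 3) (285, 510, 3) (645, 518, 3)
top 4124.5 ((438.7547912597656, 235.00311279296875), (50.31276321411133, 86.16340637207031), 77.96940612792969)
[[474, 204], [486, 250], [403, 268], [392, 220]]
board 6909.5 [[279, 199], [280, 274], [187, 275], [190, 201]]
side 4308.0 ((454.8492431640625, 307.9046325683594), (141.6096649169922, 52.29286575317383), 20.432828903198242)
[[380, 306], [414, 270], [530, 309], [507, 355]]
board 4527.5 [[322, 209], [319, 217], [257, 250], [198, 217], [190, 207], [239, 185], [278, 182]]
```

View pics/crop1.png

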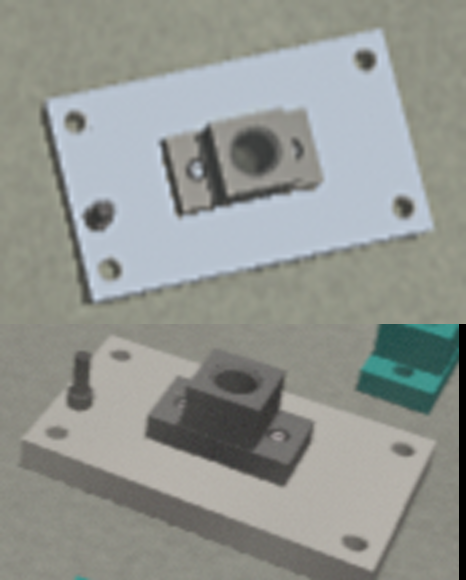

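```bash
python3 - <<'E'
from h import *
t,s=load("top0"),load("side0")
print("bore",tri(t,(442.7,232.3),s,(458.1,286.1)))
P=[]
for a,b in(((474,204),(531,308)),((392,220),(411,269.4)),((403,268),(378.5,307))): print(np.round(tri(t,a,s,b)[0],1))
for z in (20,): 
    C=np.array([onz(t,p,z)[:2] for p in ((392,219.5),(474.5,203.5),(487,251),(403,268.5))]); print("shoe",C.round(1).tolist(),C.mean(0))
    for u,v in((C[1]-C[0],200),(C[2]-C[3],200),(C[3]-C[0],120),(C[2]-C[1],120)): print(np.linalg.norm(u),np.degrees(np.arctan2(u[1],u[0])))
# body top corners from crop
B=np.array([onz(t,(380+x/4.05,195+y/4.05),64)[:2] for x,y in((208,124),(302,108),(322,183),(222,200))]);print("body",B.round(1).tolist(),B.mean(0))
print("bore z64 top",onz(t,(442.7,232.3),64),"side",onz(s,(458.1,286.1),64))
for p in((279.5,199.5),(280.5,275),(188,276),(189,200.5)): print("board",onz(t,p,18).round(1))
for a,b in(((280,275),(257,241)),((280,199.5),(322,209)),((188,275.5),(191,209))): print("boardtri",np.round(tri(t,a,s,b)[0],1))
from scipy.spatial.transform import Rotation as R
print(R.from_quat(np.array([-2.26767865e-04,  2.01011624e-01,  9.79588696e-01, -5.12508271e-04])[[1,2,3,0]]).as_matrix().round(3))
E
```

```text
bore (array([ 494.91393476, -250.0218205 ,   60.17759894]), [np.float64(0.3278309016565995), np.float64(0.3278309016566377)])
[ 568.1 -335.4   21.7]
[ 531.7 -141.4   19.1]
[ 418.1 -163.5   18.2]
shoe [[533.2, -141.8], [569.1, -336.4], [456.2, -359.3], [417.4, -163.9]] [ 493.99289796 -250.32774469]
197.8916822818591 -79.53601066025989
199.24571750084505 -78.78043534385955
117.83487524800117 -169.19824928045253
115.22330286019067 -168.52585261108376
body [[509.6, -224.1], [518.0, -276.5], [475.7, -285.6], [466.8, -230.1]] [ 492.55662858 -254.08295855]
bore z64 top [ 494.06704201 -248.87939738   64.        ] side [ 490.61369058 -252.60823221   64.        ]
board [585.2 123.5  18. ]
board [405.3 120.5  18. ]
board [405.  337.1  18. ]
board [585.6 340.1  18. ]
boardtri [406.6 120.   22.6]
boardtri [585.4 122.8  15.9]
boardtri [407.7 339.4   8.5]
[[-0.919  0.394 -0.001]
 [ 0.394  0.919 -0.001]
 [ 0.    -0.001 -1.   ]]
```

The crop confirms the bare steel flanged block on the shoe, bore centre at top (442.7,232.3) and side (458,286). It puts the block centre at about (494,-250), own x at azimuth -79°. The two views give a body top of z≈60–64. I'll grip along own x above the flange, so go above it with the tool turned -146°.

```bash
python3 -m creep '[[[2,-5,0.5,0,0,-5],[2,-5,0.5,0,0,-5],[2,-5,0.5,0,0,-5],[4,-10,0.5,0,0,-10],[4,-10,0.5,0,0,-10],[4,-10,0.5,0,0,-10],[6,-15,0.5,0,0,-15],[6,-15,0.5,0,0,-15],[6,-15,0.5,0,0,-15],[6,-15,0.5,0,0,-15],[8,-20,0.5,0,0,-20],[8,-20,0.5,0,0,-20],[8,-20,0.5,0,0,-20],[8,-20,0.5,0,0,-20],[9.5,-25,0,0,0,-25],[9.5,-25,0,0,0,-25],[9.5,-25,0,0,0,-25],[11,-28.5,-1,0,0,-29],[11,-28.5,-1,0,0,-29],[11.5,-29.3,-2,0,0,-29.2]]]' 57
python3 -m creep '[[[0,0,-2.5,0,0,0],[0,0,-3,0,0,0],[0,0,-3,0,0,0],[0,0,-3,0,0,0],[0,0,-3,0,0,0],[0,0,-3,0,0,0]]]'
python3 - <<'E'
from rig import ctrl
from h import *
from scipy.spatial.transform import Rotation as R
s=ctrl.sense();q=s["ee_rot"];M=R.from_quat(q[[1,2,3,0]]).as_matrix();print(s["eef_pos"],M.round(4).tolist(),s["grip_width"],s["force"],s["joints"].round(2),np.degrees(np.arctan2(M[1,1],M[0,1])))
c=ctrl.capture("side");np.savez("pics/side1.npz",**c)
im=c["image"][180:360,370:560,::-1];cv2.imwrite("pics/crop2.png",cv2.resize(im,None,fx=3.2,fy=3.2,interpolation=2))
E
```

```text
time_s: 1.77
eef_pos: [490.6, -244.6, 261.5]
ee_rot: [0.002, 0.993, 0.117, 0.001]
force: [0.8, 0.5, 1.6]
grip_width: 0.67
grip_force: 0.0
time_s: 2.27
eef_pos: [490.6, -241.8, 188.0]
ee_rot: [0.002, 0.993, 0.121, 0.002]
force: [0.7, -0.6, 0.2]
grip_width: 0.668
grip_force: 0.0
[ 490.61115452 -241.75036734  188.04157495] [[0.9709, 0.2396, 0.0034], [0.2396, -0.9709, -0.0027], [0.0027, 0.0034, -1.0]] 0.6681209985383822 [ 0.67523068 -0.61855677  0.22398744] [-0.67  0.48  1.58  0.    1.08  0.66] -76.13536225090432
```

View pics/crop2.png

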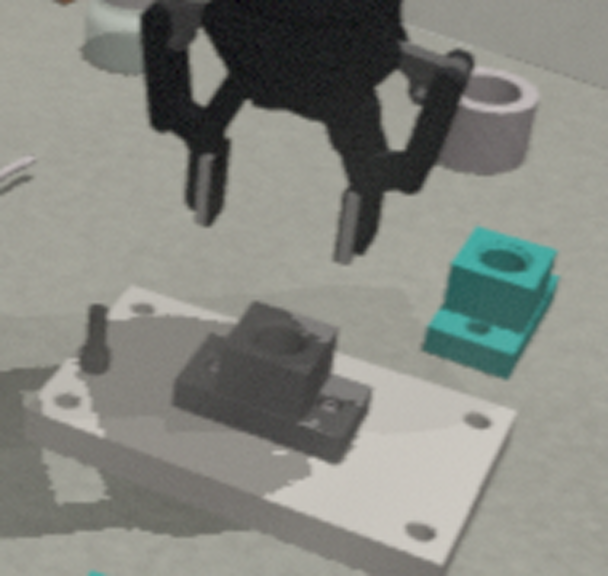

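The crop shows the gripper square above the block, with fingers straddling it along the pin line. The open fingertips at crop (205,220) and (345,262) are well clear of the screw at (97,340). Next: correct the offset and yaw, then go down.

```bash
python3 -m creep '[[[0.14,-0.33,-0.7,0,0,-0.6],[0.14,-0.33,-1.5,0,0,-0.6],[0.14,-0.33,-1.5,0,0,-0.6],[0.14,-0.33,-1.5,0,0,-0.6],[0.14,-0.33,-1.5,0,0,-0.6]]]'
python3 - <<'E'
from rig import ctrl
from h import *
from scipy.spatial.transform import Rotation as R
s=ctrl.sense();q=s["ee_rot"];M=R.from_quat(q[[1,2,3,0]]).as_matrix();print(s["eef_pos"],M[:,2].round(4),s["force"],s["wrist_torque"],np.degrees(np.arctan2(M[1,1],M[0,1])))
E
```

```text
time_s: 2.73
eef_pos: [493.8, -249.9, 149.7]
ee_rot: [0.001, 0.996, 0.095, 0.001]
force: [-0.3, -0.8, 0.4]
grip_width: 0.667
grip_force: 0.0
[ 493.8310605  -249.90119654  149.69084173] [ 0.0018 -0.0015 -1.    ] [-0.2770865  -0.84676274  0.4455637 ] [ 0.00613678  0.02569703 -0.02277177] -79.13559352242179
```

```bash
python3 -m creep '[[[0,0,-0.5,0,0,0],[0,0,-1,0,0,0],[0,0,-1.4,0,0,0],[0,0,-1.5,0,0,0],[0,0,-1.5,0,0,0],[0,0,-1.5,0,0,0]]]' 46 20
python3 -m creep '[[[0,0,0,0,0,0],[0,0,0,0,0,0],[0,0,0,0,0,0]]]' 43.5 20
python3 -m creep '[[[0,0,0,0,0,0],[0,0,0,0,0,0]]]' 42 20
python3 - <<'E'
from rig import ctrl
from h import *
c=ctrl.capture("side");np.savez("pics/side2.npz",**c)
im=c["image"][200:350,380:540,::-1];cv2.imwrite("pics/crop3.png",cv2.resize(im,None,fx=4,fy=4,interpolation=2))
s=ctrl.sense();print(s["wrist_torque"])
E
```

```text
time_s: 3.23
eef_pos: [493.6, -249.9, 111.3]
ee_rot: [0.0, 0.996, 0.094, 0.0]
force: [-0.0, -0.5, -0.7]
grip_width: 0.539
grip_force: 0.0
time_s: 3.48
eef_pos: [493.4, -249.3, 111.1]
ee_rot: [-0.0, 0.996, 0.095, 0.0]
force: [-0.4, 5.6, 3.4]
grip_width: 0.508
grip_force: 2.6
time_s: 3.65
eef_pos: [493.3, -248.8, 111.1]
ee_rot: [-0.001, 0.996, 0.095, -0.0]
force: [-1.4, 6.7, 5.5]
grip_width: 0.495
grip_force: 4.3
[1.36513751 0.26986939 0.06295342]
```

View pics/crop3.png

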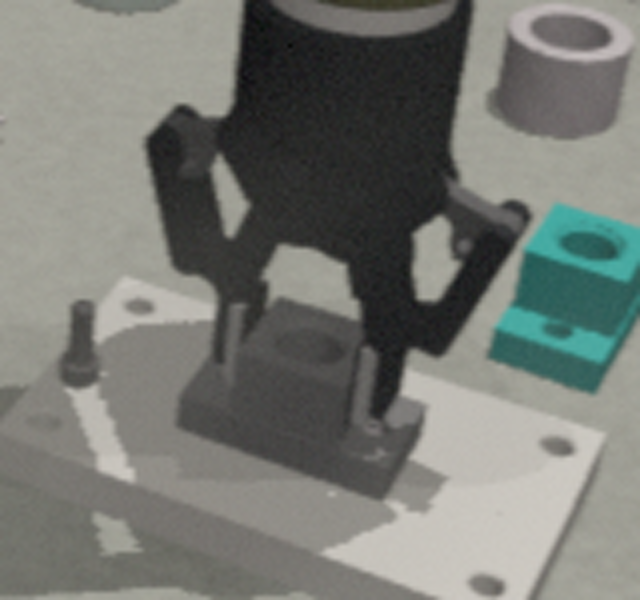

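The left finger (crop (235,345)) touches first, so the tool needs to go about 2 mm toward +y. It also needs a little more height: tip near the flange.

```bash
python3 -m creep '[[[0,0,0,0,0,0],[0,0.04,0.06,0,0,0],[0,0.08,0.06,0,0,0],[0,0.08,0.06,0,0,0]]]' 47 20
python3 -m creep '[[[0,0,0,0,0,0],[0,0,0,0,0,0],[0,0,0,0,0,0]]]' 43.5 20
python3 -m creep '[[[0,0,0,0,0,0],[0,0,0,0,0,0]]]' 42 20
```

```text
time_s: 4.03
eef_pos: [493.4, -247.8, 112.2]
ee_rot: [0.0, 0.996, 0.094, 0.0]
force: [0.0, 0.1, 0.2]
grip_width: 0.552
grip_force: 0.0
time_s: 4.28
eef_pos: [493.4, -247.9, 112.0]
ee_rot: [0.0, 0.996, 0.094, 0.0]
force: [0.2, -0.7, 1.4]
grip_width: 0.51
grip_force: 0.3
time_s: 4.45
eef_pos: [493.5, -248.4, 112.2]
ee_rot: [0.001, 0.996, 0.094, 0.0]
force: [0.7, -5.3, 0.9]
grip_width: 0.49
grip_force: 3.4
```

```bash
python3 -m creep '[[[0,-0.03,0,0,0,0],[0,-0.03,0,0,0,0],[0,-0.03,0,0,0,0]]]' 42 20
python3 -m creep '[[[0,0,0,0,0,0],[0,0,0,0,0,0],[0,0,0,0,0,0]]]' 38 40
python3 -c "
from rig import ctrl;s=ctrl.sense();print(s['wrist_torque'],s['ee_rot'])"
```

```text
time_s: 4.7
eef_pos: [493.5, -248.5, 112.2]
ee_rot: [0.0, 0.996, 0.094, 0.0]
force: [0.8, -2.1, 3.6]
grip_width: 0.491
grip_force: 3.5
time_s: 4.95
eef_pos: [493.5, -248.5, 112.4]
ee_rot: [0.0, 0.996, 0.094, 0.0]
force: [0.5, -0.9, 5.6]
grip_width: 0.484
grip_force: 41.1
[-0.19930782 -0.08440403  0.09533459] [2.16163813e-04 9.95527602e-01 9.44704698e-02 2.77577740e-04]
```

```bash
cat > st.py <<'E'
# st.py p H deg n [phi0]: rows for turning block about own y; p=pivot along u (mm), H=TCP height above pivot, deg total, n rows; phi0=current tilt deg
import sys,numpy as np
from scipy.spatial.transform import Rotation as R
p,H,d,n=float(sys.argv[1]),float(sys.argv[2]),float(sys.argv[3]),int(sys.argv[4]);f0=float(sys.argv[5]) if len(sys.argv)>5 else 0
az=np.radians(-79.1);u=np.array([np.cos(az),np.sin(az),0]);v=np.array([-u[1],u[0],0])
r=R.from_rotvec(v*np.radians(f0)).apply(p*u-H*np.array([0,0,1]))
for k in range(1,n+1):
    a=v*np.radians(d*k/n);s=(r-R.from_rotvec(a).apply(r))/25
    print([round(float(x),2) for x in (*s,*(np.degrees(a)/5))],end=",")
print()
E
cat > q.py <<'E'
from rig import ctrl
import numpy as np
from scipy.spatial.transform import Rotation as R
s=ctrl.sense();M=R.from_quat(s["ee_rot"][[1,2,3,0]]).as_matrix();P=s["eef_pos"]
az=np.radians(-79.1);u=np.array([np.cos(az),np.sin(az),0]);v=np.array([-u[1],u[0],0]);z=-M[:,2]
phi=np.arctan2(z@u,z[2]);b=P-92.4*z;up=np.array([u[0],u[1],0])*np.cos(phi)-np.array([0,0,1])*np.sin(phi)
a,c=b+27.5*up,b-27.5*up
print("t%.2f phi %.2f side %.2f  F u %.1f v %.1f z %.1f  Tv %.2f Tu %.2f | centre"%(s["time_s"],np.degrees(phi),np.degrees(z@v),s["force"]@u,s["force"]@v,s["force"][2],s["wrist_torque"]@v,s["wrist_torque"]@u),b.round(1),"h+u %.1f h-u %.1f du %.1f"%(a[2]-20,c[2]-20,(b-[493.5,-248.5,0])@u),"w %.3f g %.0f"%(s["grip_width"],s["grip_force"]))
E
python3 -m creep '[[[0,0,0,0,0,0],[0,0,0,0,0,0],[0,0,0,0,0,0]]]' 36 120 >/dev/null; python3 q.py; python3 st.py -41 92.4 -1.5 6
```

```text
t5.20 phi -0.03 side -0.03  F u 0.0 v -0.2 z 9.4  Tv 0.02 Tu -0.11 | centre [ 493.6 -248.5   20.4] h+u 0.4 h-u 0.3 du 0.0 w 0.467 g 122
[-0.0, 0.02, 0.01, -0.05, -0.01, -0.0],[-0.01, 0.03, 0.01, -0.1, -0.02, -0.0],[-0.01, 0.05, 0.02, -0.15, -0.03, -0.0],[-0.01, 0.06, 0.03, -0.2, -0.04, -0.0],[-0.02, 0.08, 0.03, -0.25, -0.05, -0.0],[-0.02, 0.1, 0.04, -0.29, -0.06, -0.0],
```

```bash
python3 -m creep '[[[0,0.02,0.01,-0.05,-0.01,0],[-0.01,0.03,0.01,-0.1,-0.02,0],[-0.01,0.05,0.02,-0.15,-0.03,0],[-0.01,0.06,0.03,-0.2,-0.04,0],[-0.02,0.08,0.03,-0.25,-0.05,0],[-0.02,0.1,0.04,-0.29,-0.06,0],[-0.02,0.1,0.04,-0.29,-0.06,0]]]' >/dev/null; python3 q.py
```

```text
t5.78 phi -1.52 side -0.06  F u 4.1 v 0.8 z 7.0  Tv 0.32 Tu 0.07 | centre [ 493.6 -248.6   21.1] h+u 1.9 h-u 0.4 du 0.1 w 0.468 g 121
```

```bash
python3 -m creep '[[[0,0,0.01,-0.05,-0.01,0],[0,0.01,0.01,-0.1,-0.02,0],[0,0.03,0.02,-0.15,-0.03,0],[-0.01,0.04,0.02,-0.2,-0.04,0],[-0.01,0.06,0.03,-0.25,-0.05,0],[-0.02,0.08,0.04,-0.29,-0.06,0],[-0.02,0.08,0.04,-0.29,-0.06,0]]]' >/dev/null; python3 q.py
python3 - <<'E'
from rig import ctrl
from h import *
c=ctrl.capture("side");np.savez("pics/side3.npz",**c)
im=c["image"][250:340,380:530,::-1];cv2.imwrite("pics/crop4.png",cv2.resize(im,None,fx=5,fy=5,interpolation=2))
E
```

```text
t6.37 phi -2.97 side -0.09  F u 2.3 v 1.7 z 6.0  Tv 0.53 Tu 0.25 | centre [ 493.6 -248.6   22.1] h+u 3.5 h-u 0.7 du 0.1 w 0.467 g 121
```

View pics/crop4.png

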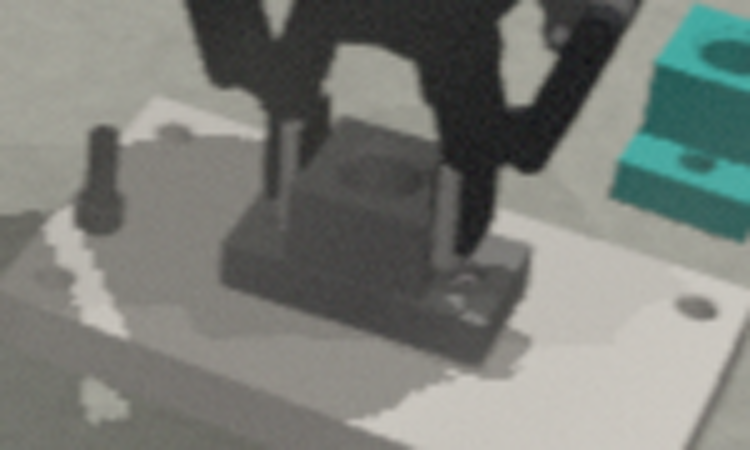

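The crop shows the block's right end (480,350) slightly raised, and the shoe flat where it was. It is turning at a steady ~0.7 Nm, so carry on.

```bash
python3 -m creep '[[[0,0.01,0.01,-0.05,-0.01,0],[0,0.02,0.01,-0.1,-0.02,0],[-0.01,0.04,0.02,-0.15,-0.03,0],[-0.01,0.05,0.02,-0.2,-0.04,0],[-0.02,0.07,0.03,-0.25,-0.05,0],[-0.02,0.09,0.04,-0.3,-0.06,0],[-0.02,0.1,0.05,-0.35,-0.07,0],[-0.02,0.12,0.06,-0.4,-0.08,0],[-0.02,0.12,0.06,-0.4,-0.08,0]]]' >/dev/null; python3 q.py; python3 st.py 22 84 10 20 -5
```

```text
t7.17 phi -4.99 side -0.07  F u -0.8 v 1.6 z 5.4  Tv 1.00 Tu 0.50 | centre [ 493.5 -248.5   23.5] h+u 5.9 h-u 1.1 du 0.1 w 0.463 g 121
[0.01, -0.03, 0.01, 0.1, 0.02, 0.0],[0.01, -0.06, 0.02, 0.2, 0.04, 0.0],[0.02, -0.08, 0.03, 0.29, 0.06, 0.0],[0.02, -0.11, 0.04, 0.39, 0.08, 0.0],[0.03, -0.14, 0.05, 0.49, 0.09, 0.0],[0.03, -0.17, 0.06, 0.59, 0.11, 0.0],[0.04, -0.2, 0.07, 0.69, 0.13, 0.0],[0.04, -0.23, 0.07, 0.79, 0.15, 0.0],[0.05, -0.26, 0.08, 0.88, 0.17, 0.0],[0.05, -0.28, 0.09, 0.98, 0.19, 0.0],[0.06, -0.31, 0.1, 1.08, 0.21, 0.0],[0.07, -0.34, 0.1, 1.18, 0.23, 0.0],[0.07, -0.37, 0.11, 1.28, 0.25, 0.0],[0.08, -0.4, 0.12, 1.37, 0.26, 0.0],[0.08, -0.43, 0.12, 1.47, 0.28, 0.0],[0.09, -0.46, 0.13, 1.57, 0.3, 0.0],[0.09, -0.49, 0.14, 1.67, 0.32, 0.0],[0.1, -0.52, 0.14, 1.77, 0.34, 0.0],[0.11, -0.55, 0.15, 1.87, 0.36, 0.0],[0.11, -0.58, 0.15, 1.96, 0.38, 0.0],
```

```bash
python3 -m creep '[[[0.01,-0.03,0.01,0.1,0.02,0],[0.01,-0.06,0.02,0.2,0.04,0],[0.02,-0.08,0.03,0.29,0.06,0],[0.02,-0.11,0.04,0.39,0.08,0],[0.03,-0.14,0.05,0.49,0.09,0],[0.03,-0.14,0.05,0.49,0.09,0]]]' >/dev/null; python3 q.py
python3 -m creep '[[[0,-0.03,0.01,0.1,0.02,0],[0.01,-0.06,0.02,0.2,0.04,0],[0.01,-0.09,0.02,0.3,0.06,0],[0.02,-0.12,0.03,0.39,0.08,0],[0.02,-0.14,0.04,0.49,0.1,0],[0.02,-0.14,0.04,0.49,0.1,0]]]' >/dev/null; python3 q.py
```

```text
t7.67 phi -2.40 side -0.03  F u -0.2 v 3.8 z -9.1  Tv -0.31 Tu 0.70 | centre [ 493.1 -248.3   23.7] h+u 4.9 h-u 2.5 du -0.3 w 0.468 g 122
t8.17 phi 0.09 side 0.00  F u 0.8 v 1.6 z -13.1  Tv -0.32 Tu 0.25 | centre [ 492.7 -247.9   24.9] h+u 4.9 h-u 5.0 du -0.7 w 0.469 g 122
```

```bash
python3 st.py 14 87 5 10 0; python3 st.py -14 87 -10 20 5
```

```text
[0.01, -0.03, 0.0, 0.1, 0.02, 0.0],[0.01, -0.06, 0.01, 0.2, 0.04, 0.0],[0.02, -0.09, 0.01, 0.29, 0.06, 0.0],[0.02, -0.12, 0.02, 0.39, 0.08, 0.0],[0.03, -0.15, 0.02, 0.49, 0.09, 0.0],[0.03, -0.18, 0.02, 0.59, 0.11, 0.0],[0.04, -0.21, 0.03, 0.69, 0.13, 0.0],[0.05, -0.24, 0.03, 0.79, 0.15, 0.0],[0.05, -0.27, 0.03, 0.88, 0.17, 0.0],[0.06, -0.3, 0.04, 0.98, 0.19, 0.0],
[-0.01, 0.03, 0.01, -0.1, -0.02, -0.0],[-0.01, 0.06, 0.01, -0.2, -0.04, -0.0],[-0.02, 0.09, 0.02, -0.29, -0.06, -0.0],[-0.02, 0.12, 0.03, -0.39, -0.08, -0.0],[-0.03, 0.15, 0.03, -0.49, -0.09, -0.0],[-0.03, 0.18, 0.04, -0.59, -0.11, -0.0],[-0.04, 0.21, 0.05, -0.69, -0.13, -0.0],[-0.05, 0.24, 0.05, -0.79, -0.15, -0.0],[-0.05, 0.27, 0.06, -0.88, -0.17, -0.0],[-0.06, 0.3, 0.06, -0.98, -0.19, -0.0],[-0.06, 0.33, 0.07, -1.08, -0.21, -0.0],[-0.07, 0.36, 0.07, -1.18, -0.23, -0.0],[-0.07, 0.39, 0.08, -1.28, -0.25, -0.0],[-0.08, 0.42, 0.08, -1.37, -0.26, -0.0],[-0.09, 0.45, 0.08, -1.47, -0.28, -0.0],[-0.09, 0.48, 0.09, -1.57, -0.3, -0.0],[-0.1, 0.51, 0.09, -1.67, -0.32, -0.0],[-0.1, 0.54, 0.09, -1.77, -0.34, -0.0],[-0.11, 0.57, 0.1, -1.87, -0.36, -0.0],[-0.11, 0.6, 0.1, -1.96, -0.38, -0.0],
```

```bash
python3 -m creep '[[[0,-0.02,-0.02,0.1,0.02,0],[0,-0.05,-0.02,0.2,0.04,0],[0.01,-0.08,-0.02,0.29,0.06,0],[0.01,-0.11,-0.01,0.39,0.08,0],[0.02,-0.14,-0.01,0.49,0.09,0],[0.02,-0.14,-0.01,0.49,0.09,0]]]' >/dev/null; python3 q.py
python3 -m creep '[[[0.01,-0.03,0,0.1,0.02,0],[0.01,-0.06,0.01,0.2,0.04,0],[0.02,-0.09,0.01,0.29,0.06,0],[0.02,-0.12,0.02,0.39,0.08,0],[0.03,-0.15,0.02,0.49,0.09,0],[0.03,-0.15,0.02,0.49,0.09,0]]]' >/dev/null; python3 q.py
```

```text
t8.67 phi 2.52 side -0.09  F u -2.9 v -1.8 z -2.7  Tv -0.07 Tu -0.12 | centre [ 493.  -247.6   25.5] h+u 4.3 h-u 6.7 du -0.9 w 0.463 g 124
t9.17 phi 5.02 side -0.10  F u -0.2 v -0.6 z -3.3  Tv -0.37 Tu -0.14 | centre [ 493.  -247.5   25.9] h+u 3.5 h-u 8.3 du -1.1 w 0.462 g 124
```

```bash
python3 -m creep '[[[-0.01,0.03,0.01,-0.1,-0.02,0],[-0.01,0.06,0.01,-0.2,-0.04,0],[-0.02,0.09,0.02,-0.29,-0.06,0],[-0.02,0.12,0.03,-0.39,-0.08,0],[-0.03,0.15,0.03,-0.49,-0.09,0],[-0.03,0.18,0.04,-0.59,-0.11,0],[-0.04,0.21,0.05,-0.69,-0.13,0],[-0.05,0.24,0.05,-0.79,-0.15,0],[-0.05,0.27,0.06,-0.88,-0.17,0],[-0.06,0.3,0.06,-0.98,-0.19,0],[-0.06,0.3,0.06,-0.98,-0.19,0]]]' >/dev/null; python3 q.py; python3 st.py -16 89 -5 10 0;python3 st.py 16 90 10 20 -5
```

```text
t10.08 phi -0.06 side -0.10  F u 2.8 v -0.1 z -4.3  Tv -0.09 Tu -0.08 | centre [ 493.  -247.5   27.1] h+u 7.1 h-u 7.1 du -1.1 w 0.465 g 123
[-0.01, 0.03, 0.01, -0.1, -0.02, -0.0],[-0.01, 0.06, 0.01, -0.2, -0.04, -0.0],[-0.02, 0.09, 0.02, -0.29, -0.06, -0.0],[-0.02, 0.12, 0.02, -0.39, -0.08, -0.0],[-0.03, 0.15, 0.02, -0.49, -0.09, -0.0],[-0.04, 0.18, 0.03, -0.59, -0.11, -0.0],[-0.04, 0.21, 0.03, -0.69, -0.13, -0.0],[-0.05, 0.25, 0.04, -0.79, -0.15, -0.0],[-0.05, 0.28, 0.04, -0.88, -0.17, -0.0],[-0.06, 0.31, 0.04, -0.98, -0.19, -0.0],
[0.01, -0.03, 0.01, 0.1, 0.02, 0.0],[0.01, -0.06, 0.02, 0.2, 0.04, 0.0],[0.02, -0.09, 0.02, 0.29, 0.06, 0.0],[0.02, -0.12, 0.03, 0.39, 0.08, 0.0],[0.03, -0.15, 0.04, 0.49, 0.09, 0.0],[0.04, -0.18, 0.04, 0.59, 0.11, 0.0],[0.04, -0.21, 0.05, 0.69, 0.13, 0.0],[0.05, -0.24, 0.06, 0.79, 0.15, 0.0],[0.05, -0.27, 0.06, 0.88, 0.17, 0.0],[0.06, -0.31, 0.07, 0.98, 0.19, 0.0],[0.06, -0.34, 0.07, 1.08, 0.21, 0.0],[0.07, -0.37, 0.08, 1.18, 0.23, 0.0],[0.08, -0.4, 0.08, 1.28, 0.25, 0.0],[0.08, -0.43, 0.09, 1.37, 0.26, 0.0],[0.09, -0.46, 0.09, 1.47, 0.28, 0.0],[0.09, -0.49, 0.1, 1.57, 0.3, 0.0],[0.1, -0.52, 0.1, 1.67, 0.32, 0.0],[0.11, -0.55, 0.11, 1.77, 0.34, 0.0],[0.11, -0.59, 0.11, 1.87, 0.36, 0.0],[0.12, -0.62, 0.11, 1.96, 0.38, 0.0],
```

```bash
python3 -m creep '[[[-0.01,0.03,0.01,-0.1,-0.02,0],[-0.01,0.06,0.01,-0.2,-0.04,0],[-0.02,0.09,0.02,-0.29,-0.06,0],[-0.02,0.12,0.02,-0.39,-0.08,0],[-0.03,0.15,0.02,-0.49,-0.09,0],[-0.04,0.18,0.03,-0.59,-0.11,0],[-0.04,0.21,0.03,-0.69,-0.13,0],[-0.05,0.25,0.04,-0.79,-0.15,0],[-0.05,0.28,0.04,-0.88,-0.17,0],[-0.06,0.3,0.04,-0.98,-0.19,0],[-0.06,0.3,0.04,-0.98,-0.19,0]]]' >/dev/null; python3 q.py
python3 -m creep '[[[0.01,-0.03,0.01,0.1,0.02,0],[0.01,-0.06,0.02,0.2,0.04,0],[0.02,-0.09,0.02,0.29,0.06,0],[0.02,-0.12,0.03,0.39,0.08,0],[0.03,-0.15,0.04,0.49,0.09,0],[0.04,-0.18,0.04,0.59,0.11,0],[0.04,-0.21,0.05,0.69,0.13,0],[0.05,-0.24,0.06,0.79,0.15,0],[0.05,-0.27,0.06,0.88,0.17,0],[0.06,-0.3,0.07,0.98,0.19,0],[0.06,-0.3,0.07,0.98,0.19,0]]]' >/dev/null; python3 q.py
```

```text
t11.00 phi -5.02 side -0.09  F u -1.6 v 0.2 z -6.5  Tv 0.82 Tu -0.03 | centre [ 492.9 -247.7   28.4] h+u 10.8 h-u 6.0 du -0.9 w 0.465 g 123
t11.92 phi 0.01 side -0.11  F u -4.4 v -0.5 z -4.8  Tv 0.45 Tu -0.11 | centre [ 493.  -248.    29.9] h+u 9.9 h-u 9.9 du -0.6 w 0.467 g 123
```

```bash
python3 -m creep '[[[0.01,-0.02,0.01,0.1,0.02,0],[0.01,-0.05,0.01,0.2,0.04,0],[0.02,-0.08,0.02,0.29,0.06,0],[0.02,-0.11,0.02,0.39,0.08,0],[0.03,-0.14,0.02,0.49,0.09,0],[0.04,-0.17,0.03,0.59,0.11,0],[0.04,-0.2,0.03,0.69,0.13,0],[0.05,-0.23,0.04,0.79,0.15,0],[0.05,-0.26,0.04,0.88,0.17,0],[0.06,-0.29,0.04,0.98,0.19,0],[0.06,-0.29,0.04,0.98,0.19,0]]]' >/dev/null; python3 q.py
python3 -m creep '[[[-0.01,0.03,0.01,-0.1,-0.02,0],[-0.01,0.06,0.02,-0.2,-0.04,0],[-0.02,0.09,0.02,-0.29,-0.06,0],[-0.02,0.12,0.03,-0.39,-0.08,0],[-0.03,0.15,0.04,-0.49,-0.09,0],[-0.04,0.18,0.04,-0.59,-0.11,0],[-0.04,0.21,0.05,-0.69,-0.13,0],[-0.05,0.24,0.06,-0.79,-0.15,0],[-0.05,0.27,0.06,-0.88,-0.17,0],[-0.06,0.3,0.07,-0.98,-0.19,0],[-0.06,0.3,0.07,-0.98,-0.19,0]]]' >/dev/null; python3 q.py
```

```text
t12.83 phi 4.97 side -0.10  F u 4.1 v -4.0 z -3.6  Tv -1.15 Tu -0.67 | centre [ 493.  -247.6   31.4] h+u 9.0 h-u 13.8 du -0.9 w 0.473 g 124
t13.75 phi -0.03 side -0.09  F u 1.2 v -0.9 z -6.5  Tv -0.10 Tu -0.25 | centre [ 492.9 -247.    32.5] h+u 12.5 h-u 12.5 du -1.5 w 0.465 g 123
```

```bash
python3 -m creep '[[[-0.01,0.03,0.01,-0.1,-0.02,0],[-0.01,0.06,0.01,-0.2,-0.04,0],[-0.02,0.09,0.02,-0.29,-0.06,0],[-0.02,0.12,0.02,-0.39,-0.08,0],[-0.03,0.15,0.02,-0.49,-0.09,0],[-0.04,0.18,0.03,-0.59,-0.11,0],[-0.04,0.21,0.03,-0.69,-0.13,0],[-0.05,0.24,0.04,-0.79,-0.15,0],[-0.05,0.27,0.04,-0.88,-0.17,0],[-0.06,0.3,0.04,-0.98,-0.19,0],[-0.06,0.3,0.04,-0.98,-0.19,0]]]' >/dev/null; python3 q.py
python3 - <<'E'
from rig import ctrl
from h import *
c=ctrl.capture("side");np.savez("pics/side4.npz",**c)
a=load("side3")["image"]
b=c["image"]
im=np.vstack([b[250:345,375:535],a[250:345,375:535]])[:,:,::-1];cv2.imwrite("pics/crop5.png",cv2.resize(im,None,fx=3.1,fy=3.1,interpolation=2))
E
```

```text
t14.67 phi -5.06 side -0.11  F u -5.0 v -0.9 z -2.2  Tv 0.91 Tu -0.22 | centre [ 493.1 -247.8   34.1] h+u 16.5 h-u 11.7 du -0.8 w 0.463 g 124
```

View pics/crop5.png

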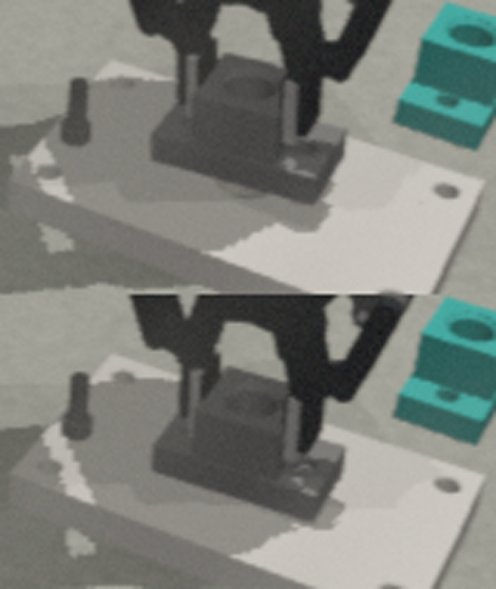

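The crop (now above, earlier below) shows the block higher. The shoe hole at (447,191) and the screw at (78,110) are where they were, so the shoe is flat and not dragged. Keep walking.

```bash
python3 -m creep '[[[0.01,-0.02,0.01,0.1,0.02,0],[0.01,-0.05,0.02,0.2,0.04,0],[0.02,-0.08,0.03,0.29,0.06,0],[0.02,-0.11,0.04,0.39,0.08,0],[0.03,-0.14,0.04,0.49,0.09,0],[0.04,-0.17,0.05,0.59,0.11,0],[0.04,-0.2,0.06,0.69,0.13,0],[0.05,-0.23,0.06,0.79,0.15,0],[0.05,-0.26,0.07,0.88,0.17,0],[0.06,-0.29,0.08,0.98,0.19,0],[0.06,-0.29,0.08,0.98,0.19,0]]]' >/dev/null; python3 q.py
python3 -m creep '[[[0.01,-0.03,0.01,0.1,0.02,0],[0.01,-0.06,0.01,0.2,0.04,0],[0.02,-0.09,0.02,0.29,0.06,0],[0.02,-0.12,0.02,0.39,0.08,0],[0.03,-0.15,0.03,0.49,0.09,0],[0.04,-0.18,0.03,0.59,0.11,0],[0.04,-0.21,0.04,0.69,0.13,0],[0.04,-0.21,0.04,0.69,0.13,0]]]' >/dev/null; python3 q.py
```

```text
t15.63 phi -0.07 side -0.20  F u -0.1 v -0.4 z -4.0  Tv 0.05 Tu -0.07 | centre [ 493.7 -247.8   36.4] h+u 16.5 h-u 16.4 du -0.6 w 0.464 g 124
t16.30 phi 3.51 side -0.15  F u -0.0 v 1.6 z -1.9  Tv -0.19 Tu 0.12 | centre [ 493.2 -247.2   36.9] h+u 15.3 h-u 18.6 du -1.3 w 0.465 g 124
```

```bash
python3 -m creep '[[[-0.01,0.03,0.02,-0.1,-0.02,0],[-0.01,0.06,0.03,-0.2,-0.04,0],[-0.02,0.09,0.05,-0.29,-0.06,0],[-0.02,0.12,0.06,-0.39,-0.08,0],[-0.03,0.15,0.07,-0.49,-0.09,0],[-0.04,0.18,0.08,-0.59,-0.11,0],[-0.04,0.21,0.09,-0.69,-0.13,0],[-0.04,0.21,0.09,-0.69,-0.13,0]]]' >/dev/null; python3 q.py
python3 -m creep '[[[0,0,0.01,0,0,0],[0,0,0.02,0,0,0],[0,0,0.03,0,0,0],[0,0,0.04,0,0,0],[0,0,0.04,0,0,0]]]' >/dev/null; python3 q.py
```

```text
t16.97 phi -0.05 side -0.09  F u 0.6 v -0.7 z -4.2  Tv -0.04 Tu -0.06 | centre [ 493.  -246.9   38.8] h+u 18.9 h-u 18.8 du -1.6 w 0.465 g 124
t17.38 phi -0.02 side -0.10  F u -0.5 v -0.6 z -4.2  Tv 0.01 Tu -0.06 | centre [ 493.  -247.3   39.9] h+u 19.9 h-u 19.9 du -1.3 w 0.469 g 124
```

Only the block's weight is on the tool: it is free of both pins. Lift it and carry it to the clear strip (board centre (495,230), so target about (452,230), turned to lie along board y).

```bash
python3 -m creep '[[[0,0,0.1,0,0,0],[0,0,0.3,0,0,0],[0,0,0.6,0,0,0],[0,0,1,0,0,0],[0,0,1.5,0,0,0],[0,0,2,0,0,0],[0,0,2.5,0,0,0],[0,0,2.9,0,0,0],[0,0,3.1,0,0,0],[0,0,3.2,0,0,0],[0,0,3.2,0,0,0]]]' >/dev/null; python3 q.py
python3 -m creep '[[[0,0.2,0,0,0,0],[0,0.6,0,0,0,0],[-0.1,1.2,0,0,0,-0.1],[-0.2,2,0,0,0,-0.2],[-0.3,3,0,0,0,-0.3],[-0.4,4,0,0,0,-0.4],[-0.5,5,0,0,0,-0.5],[-0.6,6,0,0,0,-0.6],[-0.7,7,0,0,0,-0.7],[-0.8,8,0,0,0,-0.8],[-0.9,9,0,0,0,-1],[-1,10,0,0,0,-1.1],[-1.1,11,0,0,0,-1.2],[-1.2,12,0,0,0,-1.3],[-1.3,13,0,0,0,-1.4],[-1.4,14,0,0,0,-1.5],[-1.5,15,0,0,0,-1.7],[-1.6,16,0,0,0,-1.9],[-1.6,17,0,0,0,-2],[-1.65,17.8,0,0,0,-2.1]]]' >/dev/null
python3 -m creep '[[[0,0.5,0,0,0,0],[0,0.9,0,0,0,-0.1],[0,1.2,0,0,0,-0.1],[0,1.3,0,0,0,-0.1],[0,1.3,0,0,0,-0.1],[0,1.3,0,0,0,-0.1]]]'; python3 q.py
python3 - <<'E'
from rig import ctrl
from h import *
for n in("top","side"):
    c=ctrl.capture(n);np.savez(f"pics/{n}5.npz",**c)
t,s=load("top5"),load("side5")
A=cv2.resize(t["image"][180:290,170:300],None,fx=3,fy=3,interpolation=2);B=cv2.resize(s["image"][150:300,170:340],None,fx=2.2,fy=2.2,interpolation=2)
C=cv2.resize(t["image"][195:275,380:495],None,fx=3.25,fy=3.25,interpolation=2)
h=330;f=lambda i:cv2.resize(i,(int(i.shape[1]*h/i.shape[0]),h));im=np.hstack([f(A),f(B)]);print(im.shape)
cv2.imwrite("pics/crop6.png",im[:,:,::-1])
hsv=cv2.cvtColor(t["image"],cv2.COLOR_RGB2HSV);m=((hsv[...,2]>190)&(hsv[...,1]<60)).astype(np.uint8);mm=np.zeros_like(m);mm[195:275,380:495]=m[195:275,380:495]
k=max(cv2.findContours(mm,0,2)[0],key=cv2.contourArea);print("shoe now",cv2.minAreaRect(k),cv2.approxPolyDP(cv2.convexHull(k),4,True)[:,0].tolist())
E
```

```text
t18.30 phi -0.04 side -0.12  F u -0.4 v 0.1 z -3.6  Tv 0.01 Tu 0.03 | centre [ 493.1 -247.3  120.2] h+u 100.2 h-u 100.2 du -1.3 w 0.464 g 124
time_s: 20.47
eef_pos: [451.4, 230.0, 212.0]
ee_rot: [0.0, 1.0, -0.001, 0.001]
force: [-0.1, -0.6, -4.3]
grip_width: 0.467
grip_force: 123.7
t20.47 phi -0.05 side -0.07  F u 0.5 v -0.2 z -4.3  Tv -0.01 Tu -0.09 | centre [451.5 230.  119.6] h+u 99.7 h-u 99.6 du -477.8 w 0.467 g 124
(330, 764, 3)
shoe now ((438.80975341796875, 235.1121826171875), (50.426666259765625, 86.46566009521484), 77.90524291992188) [[474, 204], [485, 251], [403, 268], [392, 220]]
```

View pics/crop6.png

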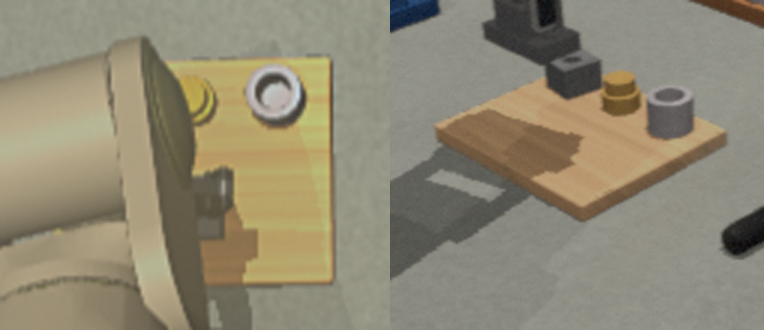

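The shoe is at the same pixels as before, and the block hangs upright over the clear strip (other dies at (275,95), (195,95) in the left half). Lower it and feel for contact.

```bash
python3 -m creep '[[[0,0,-0.2,0,0,0],[0,0,-0.6,0,0,0],[0,0,-1.1,0,0,0],[0,0,-1.7,0,0,0],[0,0,-2.3,0,0,0],[0,0,-2.8,0,0,0],[0,0,-3.2,0,0,0],[0,0,-3.5,0,0,0],[0,0,-3.7,0,0,0],[0,0,-3.8,0,0,0],[0,0,-3.85,0,0,0],[0,0,-3.85,0,0,0]]]' >/dev/null; python3 q.py
python3 -m creep '[[[0,0,-0.03,0,0,0],[0,0,-0.06,0,0,0],[0,0,-0.09,0,0,0],[0,0,-0.12,0,0,0],[0,0,-0.14,0,0,0],[0,0,-0.14,0,0,0],[0,0,-0.14,0,0,0]]]' >/dev/null; python3 q.py
```

```text
t21.57 phi -0.04 side -0.12  F u 0.1 v -0.4 z -4.5  Tv 0.03 Tu -0.02 | centre [451.9 230.3  23.7] h+u 3.7 h-u 3.7 du -478.0 w 0.460 g 124
t22.15 phi -0.04 side -0.09  F u 0.1 v -0.1 z -4.1  Tv 0.05 Tu -0.08 | centre [451.7 230.2  20.1] h+u 0.1 h-u 0.0 du -478.0 w 0.460 g 124
```

```bash
python3 -m creep '[[[0,0,-0.02,0,0,0],[0,0,-0.04,0,0,0],[0,0,-0.06,0,0,0],[0,0,-0.06,0,0,0]]]' >/dev/null; python3 q.py
python3 -m creep '[[[0,0,-0.02,0,0,0],[0,0,-0.03,0,0,0],[0,0,-0.03,0,0,0]]]' >/dev/null; python3 q.py
```

```text
t22.48 phi -0.04 side -0.08  F u -0.9 v -0.1 z -4.5  Tv -0.05 Tu -0.03 | centre [451.7 230.2  18.4] h+u -1.5 h-u -1.6 du -478.0 w 0.467 g 124
t22.73 phi -0.04 side -0.10  F u 0.9 v -3.9 z 5.1  Tv -0.08 Tu -0.66 | centre [451.7 230.2  18.4] h+u -1.6 h-u -1.7 du -478.0 w 0.468 g 125
```

Contact. Open a little, let it settle, then rise.

```bash
python3 -m creep '[[[0,0,0,0,0,0],[0,0,0,0,0,0],[0,0,0,0,0,0],[0,0,0,0,0,0],[0,0,0,0,0,0]]]' 60 20 ; python3 q.py
python3 -m creep '[[[0,0,0.1,0,0,0],[0,0,0.3,0,0,0],[0,0,0.7,0,0,0],[0,0,1.2,0,0,0],[0,0,2,0,0,0],[0,0,3,0,0,0],[0,0,4,0,0,0],[0,0,5,0,0,0],[0,0,6,0,0,0],[0,0,6,0,0,0]]]' >/dev/null; python3 q.py
python3 -m creep '[[[0,0.5,0,0,0,0],[0,1,0,0,0,0],[0,2,0,0,0,0],[0,3,0,0,0,0],[0,4,0,0,0,0],[0,5,0,0,0,0],[0,6,0,0,0,0],[0,7,0,0,0,0],[0,8,0,0,0,0],[0,8.5,0,0,0,0],[0,8.5,0,0,0,0]]]' >/dev/null
python3 - <<'E'
from rig import ctrl
from h import *
for n in("top","side"):
    c=ctrl.capture(n);np.savez(f"pics/{n}6.npz",**c)
t,s=load("top6"),load("side6")
A=t["image"][180:290,170:500];B=s["image"][160:370,170:545]
B=cv2.resize(B,None,fx=2,fy=2,interpolation=2);A=cv2.resize(A,(750,250));B=B[:340]
cv2.imwrite("pics/crop7.png",np.vstack([A,B])[:,:,::-1])
E
```

```text
time_s: 23.15
eef_pos: [451.7, 230.3, 110.3]
ee_rot: [0.0, 1.0, -0.001, 0.001]
force: [1.0, -0.5, 0.3]
grip_width: 0.702
grip_force: 0.0
t23.15 phi -0.03 side -0.11  F u 0.6 v 0.9 z 0.3  Tv -0.01 Tu -0.04 | centre [451.9 230.3  17.9] h+u -2.1 h-u -2.2 du -478.0 w 0.702 g 0
t23.98 phi -0.01 side -0.61  F u 0.3 v 0.5 z 1.6  Tv 0.04 Tu 0.04 | centre [453.7 230.8 173.4] h+u 153.4 h-u 153.4 du -478.2 w 0.705 g 0
```

View pics/crop7.png

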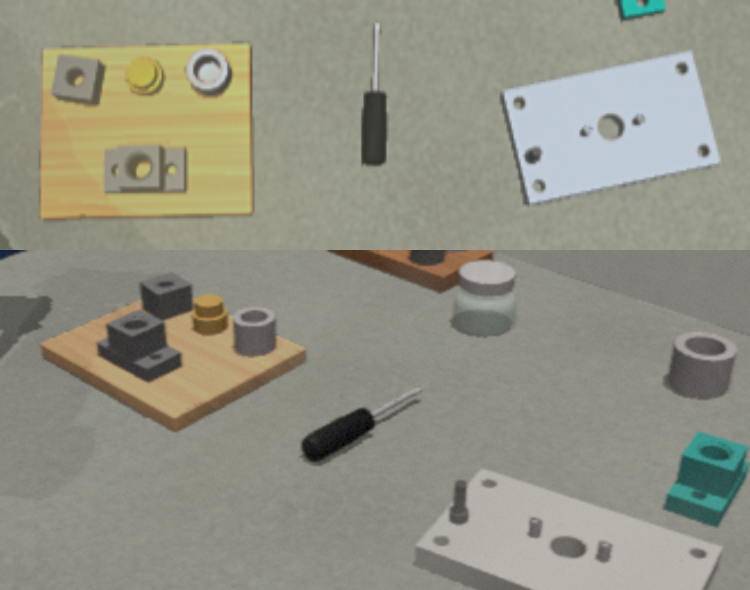

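The crop shows the block upright on the near strip of the board (top part (145,168)). The shoe and both pins are in place ((586,131), (638,120)), the screw is standing, and the other things are undisturbed.

```bash
python3 -m creep '[[[0,0,0,0,0,0],[0,0,0,0,0,0],[0,0,0,0,0,0]]]' | head -2; python3 -c "
from rig import ctrl;print(ctrl.finish_job())"
```

```text
time_s: 25.25
eef_pos: [451.7, 442.2, 260.3]
the job is handed in; nothing more can be done
None
```

The die block was rocked free of both pins, 5° or so each way, and now stands upright and released on the clear strip of the board. The job was handed in at about 25 s; the pictures show the shoe unmoved and nothing else disturbed, and lift beyond the block's weight peaked at about 8 N, once, over the 5 N or so called safe but under the 13 N that raises the shoe.

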